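# Pin the jig's stop and hold the tube against it for tacking

## Task

I am about to tack the square-tube stub onto the flat bar in the tacking jig and need a third hand. Slide the jig's stop until its hole lines up with the index hole nearest the flat bar and lock it there with the thicker of the two pins from the drilled block, pushed fully home; then lay the tube stub lengthwise on the flat bar, snug along the fence, and press its end squarely against the stop with a steady push of about 12 N (firm, but never rammed). Finish while still holding it pressed there, do not let go, and leave the thin pin and the other things on the table where they are.

Things in the scene. Friction and masses are not known exactly. Their poses are not given: they have to be found in the camera images.
- jig: Fixed dark steel tacking jig: bed plate 110 x 360 x 20 mm. Origin: centre of its underside; x points across the bed to the fence, y along the bed to the stop, z up. At the end y = -155 to -131 mm a strap clamp (top z = 45 mm) holds the flat bar; at the other end the stop slides between the fence and a keeper strip (x = -42 to -30 mm, top z = 28 mm).
- bar_top (a point): Point on the top of the flat bar to be welded, in the middle of the tube's place (jig frame x = 0, y = -1.5, z = 26 mm; axes as the jig's). The bar is fixed on the bed, 6 mm thick, 50 mm wide (jig x = -30 to +20 mm), 205 mm long (jig y = -165 to +40 mm).
- fence_top (a point): Top edge of the low steel angle fence's face, opposite the tube's place (jig frame x = +20, y = -1.5, z = 38 mm). The face is the plane jig x = +20 mm and stands 12 mm above the bar; the fence runs the jig's whole length, is 5 mm thick, and behind it lies a flat leg with low bolt heads (top z = 33 mm).
- index_hole (a point): Mouth of the index hole nearest the flat bar, in the bed's top (jig frame x = -5, y = 85, z = 20 mm). 13.5 mm wide, 18 mm deep. Two more such holes follow at 35 mm spacing in +y; scribed lines on the keeper strip mark all three.
- stop: The sliding stop, bright steel, moves only along the jig's y (about 3.5 N friction, stays where left; starts 14 to 64 mm too far in +y). Axes as the jig's. Origin: on its pin hole's axis, at the underside of its foot; in place when it meets the index hole. Foot 48 (x) x 56 x 14 mm with a 14 mm hole right through. The face for the tube lies 44 mm from the origin in -y.
- stop_grip (a point): Inside the stop plate, mid-thickness and mid-width, 10 mm below its top edge. The upright plate stands at the foot's -y end, 12 mm thick along the jig's y, 48 mm wide, from 7.5 to 52 mm above the bed; it can be gripped across its thickness from above.
- pin_knob (a point): Middle of the knob of the thicker pin (the one to use), upright in the drilled block, z axis up. Knob and collar 26 mm across; from here the top is 11 mm up, the collar's underside 17 mm down, the tip 47 mm down. Shank 12 mm thick, 30 mm long, tapered tip. In the block the collar rests on its top; fully home it rests on the stop's foot, tip 16 mm deep in the bed.
- pin_tip (a point): Tip of the thicker pin's shank (origin at the lower end, z up along the pin).
- thin_pin_knob (a point): Middle of the knob of the thin pin (knob only 17 mm across, shank 8 mm thick), which stays in the block.
- pin_block: Drilled steel block, 46 x 100 x 36 mm, fixed to the table; origin at the centre of its underside, two holes 52 mm apart along its y axis, at y = -26 and +26 mm, either may hold the thicker pin.
- tube: The square-tube stub, dark steel, 40 x 85 x 40 mm, 0.2 to 0.45 kg, lying on the table; origin at the centre of its underside, y axis along the tube (either way round is the same), z up. On the flat bar its underside lies at jig z = 26 mm.
- tube_mid (a point): Centre of the tube stub, 20 mm above its underside. Seated: jig x = 0 (tube side on the fence), jig z = 46 mm. If it is also pressed down or hard against the fence it drags, and that friction takes part of the push meant for the stop.
- soapstone_holder: Bystander: thin soapstone holder 14 x 155 x 11 mm lying in front of the jig.
- magnet_block: Bystander: magnet block 35 x 51 x 30 mm right of the jig.
- coupon: Bystander: flat steel coupon 110 x 50 x 5 mm left of the jig.

How it is judged:
By the outcome, as a careful person would: the job done as asked, in the order asked, and still so for the second after the job is handed in, while the arm keeps its last pose, push and grip.
It also fails if it takes over 72 s, if anything falls off the work surface, if the arm or the gripper's body presses on something with over 40 N, if the wrist force passes 120 N, or if a joint passes its speed limit or range.

## Robot

A 6-joint arm with a two-finger parallel gripper is mounted at the origin on the work surface; the furniture and walls round the work are solid. World frame = base frame: x ahead of the robot, y to its left, z up, the work surface at z = 0. Lengths are in m, angles in rad, forces in N, time in s.
With the tool pointing down it reaches from about 0.35 to 0.8 m from the base axis. Payload 7.3 kg.
Tool frame: the origin (TCP) lies between the finger pads; the fingertips stand 19 mm ahead of it and the grasp point (between the pads) is the TCP; z points along the fingers, y is the direction in which the jaws open and shut (so a half turn about z gives the same grasp; the last joint's range is limited). The gripper opens to 85 mm and grips with 20 to 120 N. Pads are 22 mm wide; open, the fingers measure 114 mm over their backs; the gripper's body (76 mm by 85 mm) begins 54 mm behind the grasp point. The pads swing forward as they close: fully open they stand 13 mm farther back than shut.
Start: joints at [1.043, 0.342, 1.524, -0, 1.275, -0.146], TCP at [0.196, 0.487, 0.216] pointing down, gripper open.
Joint ranges: [-2.53, 2.53], [-0.77, 2.02], [0.04, 2.7], [-1, 4.14], [0.28, 2.66], [-3.11, 3.11]. Speed limits (rad/s): [2.57, 2.57, 3.14, 3.14, 3.14, 3.14].

## Interface

Orientations are given as a unit quaternion [x, y, z, w].
In Python, from plant import * gives the robot as it stands.
- The arm moves only by the shell command python3 -m inch 'ROWS' [FORCE]. ROWS is JSON, a list that holds one entry, the list of rows, each a list of 7 numbers: the shift along the tool's x, y, z in m, then the turn, a rotation vector about the tool's x, y, z in degrees, then the finger opening in m, from 0 to 0.0854. In form: [[[x, y, z, wx, wy, wz, hand], ...]]. A call has 1 to 8 rows; each row shifts and turns the commanded pose from where the row before left it, along the tool's axes as they then stand; what a row does not reach is not made up. A row lasts 1/12 s, in which the tool goes at most 41.7 mm and 7.16 degrees, less where a joint would pass 70% of its speed; a pose out of reach is approached as far as the arm can. A call is refused whole if a number of a shift passes 0.0417 or a number of a turn 7.16, either way. A call with a gripper value outside its range is refused whole. The fingers move at their own pace and stop on an object; FORCE is the grip in N (left out, the last holds). Time passes only in rows, so rows that do not move let the fingers close. It gives the time, the measured TCP pose, the force and the opening at its end, in the units of the state.
- observe(): the state, without advancing time (a new reading comes with each control period).
- grab_frame(name): name is "scene" or "top"; returns (picture, depth): 480x640x3 uint8, red, green, blue; 480x640 float32, m along the optical axis (not along the pixel's ray), 0 where there is no reading.
- camera_params(name): a dict with "fx", "fy", "cx", "cy" (pixels), "D" ([k1, k2, p1, p2, k3] as OpenCV has them; the pictures are not rectified), "rvec" (rotation vector, rad) and "tvec" (3), from world to camera coordinates, as OpenCV has them. Camera axes: x right, y down, z forward; pixel columns grow to the right and rows downward; lengths in m; the calibration is good to about 2 mm. A picture is of the moment at which its call begins. camera_params takes no time and is no camera call.
- close_job(): hands the job in, once; it reports no verdict.
Trained networks look in the newest picture that a camera, given by its name, has taken for a name from the list of things; names that differ only in an ending like _2 or _b are one class to them, and where a whole thing is asked for, a point or a joint stands for the part that bears it (a point fixed in the world has none). Each returns a list of dicts, best first, with "p" (0 to 1); they miss things now and then, are a little off and sometimes report something else, mostly with a low value. They report only what shows in the picture. A call takes as long as a camera call.
- cut_out(camera, thing): "region" (480x640 bool, what is visible of it) and "point" ([column, row] in pixels, amid what is visible of it).
The state is a dict: "t": time; "joint_positions": joint angles; "qd": joint speeds; "joint_torque": joint torques, N m; "tool_pos": TCP position; "eef_rot": TCP orientation; "contact_force": force on the tool from outside, world axes, zero at the start; "wrist_torque": the same for the moment, N m; "finger_gap": finger opening in m.
Only numpy, scipy, OpenCV 4.12 (cv2) and the standard library are available. Lean on these libraries where they do the work, as an engineer would, in place of code of your own. Each camera call takes 0.05 s, during which the arm holds its last target. There are 200 camera calls.

## Working session

There is one attempt and no reset: what is moved stays moved. The work goes in short steps, Python scripts to look and compute and a shell command to move; the robot and the scene stay as the last step left them, time stands still between calls to the robot, and variables do not carry over. Pictures are saved under pics/ and viewed, about 8 in all and at most 12, crops included, and the job is handed in when it is done.

```bash
mkdir -p pics; ls; cat > h.py <<'E'
from plant import *
import numpy as np, cv2
from scipy.spatial.transform import Rotation as R
def cloud(cam, pic, dep):
    p=camera_params(cam); K=np.array([[p['fx'],0,p['cx']],[0,p['fy'],p['cy']],[0,0,1]])
    u,v=np.meshgrid(np.arange(640),np.arange(480))
    n=cv2.undistortPoints(np.stack([u,v],-1).reshape(-1,1,2).astype(np.float32),K,np.array(p['D'])).reshape(480,640,2)
    c=np.dstack([n*dep[...,None],dep])
    M=cv2.Rodrigues(np.array(p['rvec'],float))[0]
    return (c-np.array(p['tvec']).reshape(3))@M   # world xyz
def proj(cam,P):
    p=camera_params(cam); K=np.array([[p['fx'],0,p['cx']],[0,p['fy'],p['cy']],[0,0,1]])
    return cv2.projectPoints(np.array(P,float).reshape(-1,1,3),np.array(p['rvec'],float),np.array(p['tvec'],float),K,np.array(p['D']))[0].reshape(-1,2)
E
python3 - <<'E'
from h import *
o=observe();print(o)
for c in("scene","top"):
    pic,d=grab_frame(c); cv2.imwrite(f"pics/{c}0.png",pic[...,::-1]); np.save(c+"0.npy",d)
    X=cloud(c,pic,d)
    p=camera_params(c);print(c,-cv2.Rodrigues(np.array(p['rvec'],float))[0].T@np.array(p['tvec']).ravel())
    for t in("jig","stop","pin_knob","thin_pin_knob","pin_block","tube"):
        for r in cut_out(c,t)[:2]:
            m=r["region"]&(d>0); q=X[m]
            print(c,t,round(r["p"],2),np.round(r["point"],0),m.sum(),np.round(np.median(q,0),3) if m.any() else '', np.round(np.percentile(q,98,axis=0),3) if m.any() else '')
print(observe()['t'])
E
```

```text
pics
{'t': 0.0, 'joint_positions': array([ 1.04296946e+00,  3.42713147e-01,  1.52502780e+00, -1.68460513e-05,
        1.27536440e+00, -1.45978744e-01]), 'qd': array([ 0.0007018 ,  0.00039333,  0.00015696, -0.00051546,  0.00034214,
       -0.0020257 ]), 'joint_torque': array([-1.48819763e-03, -4.33680940e+01, -2.46006453e+01, -3.90552759e-04,
        7.90440186e-03, -1.58322729e-05]), 'tool_pos': array([0.19539478, 0.48683308, 0.21532717]), 'eef_rot': array([ 1.89763776e-01,  9.81829485e-01, -7.16486132e-04, -2.42417390e-04]), 'contact_force': array([ 0.98264084,  0.50055059, -0.52975377]), 'wrist_torque': array([-0.00137583, -0.03337062,  0.00862996]), 'finger_gap': 0.08519075296541817}
scene [-0.34172215 -0.52922622  1.08428444]
scene jig 0.68 [332. 240.] 5462 [0.592 0.013 0.024] [0.664 0.197 0.058]
scene stop 0.77 [285. 220.] 495 [0.589 0.131 0.035] [0.62  0.177 0.074]
scene thin_pin_knob 0.35 [435. 314.] 996 [ 0.501 -0.301  0.038] [ 0.537 -0.258  0.044]
scene thin_pin_knob 0.18 [300. 301.] 325 [ 0.408 -0.024  0.007] [0.426 0.056 0.012]
scene pin_block 0.92 [205. 257.] 591 [0.403 0.232 0.033] [0.443 0.301 0.04 ]
scene tube 0.79 [432. 309.] 935 [ 0.501 -0.3    0.038] [ 0.534 -0.26   0.044]
top [0.42256643 0.00297851 1.04637627]
top jig 0.77 [302. 201.] 7468 [0.607 0.029 0.026] [0.665 0.199 0.053]
top stop 0.74 [247. 203.] 678 [0.596 0.144 0.036] [0.62  0.179 0.075]
top stop 0.73 [164. 166.] 983 [0.682 0.351 0.006] [0.72  0.402 0.01 ]
top pin_knob 0.51 [182. 278.] 139 [0.429 0.275 0.064] [0.442 0.289 0.068]
top pin_knob 0.2 [300. 203.] 7611 [0.606 0.03  0.026] [0.665 0.2   0.051]
top thin_pin_knob 0.53 [203. 283.] 54 [0.409 0.228 0.063] [0.415 0.237 0.068]
top pin_block 0.8 [196. 282.] 786 [0.416 0.247 0.037] [0.453 0.3   0.041]
top tube 0.58 [442. 246.] 723 [ 0.512 -0.291  0.04 ] [ 0.537 -0.254  0.044]
0.7
```

```bash
python3 - <<'E'
import cv2
a=cv2.imread('pics/top0.png')[130:330,110:510]; cv2.imwrite('pics/t1.png',cv2.resize(a,None,fx=2,fy=2,interpolation=cv2.INTER_CUBIC))
E
```

```text
(no output)
```

View pics/t1.png

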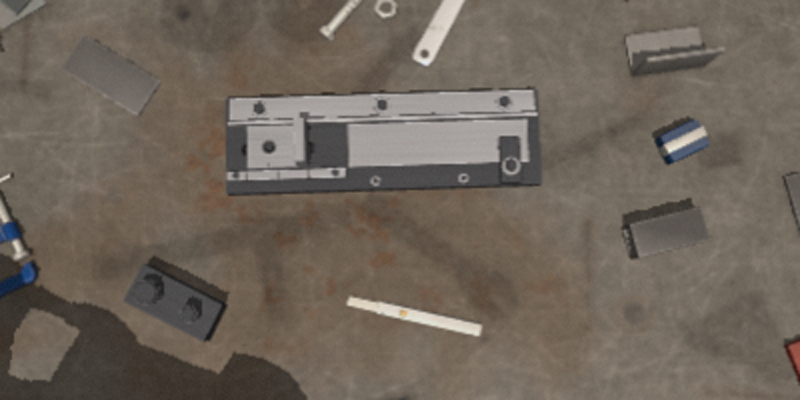

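View pics/scene0.png

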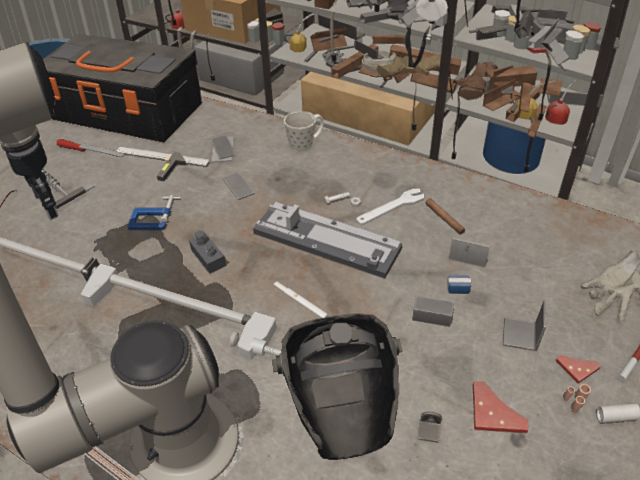

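The jig spans crop (227,97)–(541,187). The fence is on the far side and the stop is at the left, around (275,145). The thick pin is the left, bigger knob at (150,288) and the thin one is at (193,310). The tube is at (668,232).

```bash
cat > m.py <<'E'
from h import *
def rect(P):
    P=P.astype(np.float32); (c,s,a)=cv2.minAreaRect(P)
    b=cv2.boxPoints((c,s,a)); e=b[1]-b[0]; f=b[2]-b[1]; l=e if np.linalg.norm(e)>np.linalg.norm(f) else f
    an=np.degrees(np.arctan2(l[1],l[0]))%180
    return np.round(c,4),np.round(sorted(s),4),round(an,2)
def box(X,lo,hi): return ((X>lo)&(X<hi)).all(-1)
for c in("top","scene"):
    d=np.load(c+"0.npy"); X=cloud(c,None,d); ok=d>0
    g=X[ok&box(X,[.45,-.1,-.02],[.55,.1,.02])]; print(c,'table z',np.median(g[:,2]),g[:,2].std())
    m=ok&box(X,[.48,-.2,.0135],[.70,.25,.09]); print('jig',rect(X[m][:,:2]))
    bar=ok&box(X,[.56,-.10,.01],[.60,.06,.05]); print('bar z',np.median(X[bar][:,2]))
    m=ok&box(X,[.44,-.36,.030],[.58,-.22,.08]); print('tube',rect(X[m][:,:2]),np.median(X[m][:,2]))
    m=ok&box(X,[.35,.15,.028],[.48,.34,.046]); print('block',rect(X[m][:,:2]),np.median(X[m][:,2]))
    m=ok&box(X,[.35,.15,.055],[.48,.34,.12]); P=X[m]
    for s in (P[P[:,1]>.25],P[P[:,1]<=.25]):
        if len(s): print('knob',np.median(s,0).round(4),rect(s[:,:2]),len(s),s[:,2].max())
    m=ok&box(X,[.55,.08,.056],[.65,.22,.1]); print('stop plate',rect(X[m][:,:2]),m.sum())
    m=ok&box(X,[.565,.08,.030],[.615,.22,.1]); print('stop all',rect(X[m][:,:2]),m.sum(), np.percentile(X[m],[1,99],axis=0).round(3))
E
python3 m.py
```

```text
top table z 0.0007844241909204386 0.0019303950771095452
jig (array([0.6096, 0.0275]), array([0.1108, 0.361 ]), np.float32(93.47))
bar z 0.02318862496525696
tube (array([ 0.5132, -0.2957]), array([0.0402, 0.0866]), np.float32(105.46)) 0.040539237212396086
block (array([0.4184, 0.255 ]), array([0.0467, 0.1022]), np.float32(65.48)) 0.036819408933004755
knob [0.4289 0.2773 0.0642] (array([0.4291, 0.2787]), array([0.0258, 0.0259]), np.float32(35.07)) 132 0.0689855312932921
knob [0.4069 0.2303 0.0635] (array([0.4077, 0.2307]), array([0.0163, 0.0164]), np.float32(43.61)) 57 0.06848357656353332
stop plate (array([0.5987, 0.1177]), array([0.0118, 0.0475]), np.float32(2.94)) 141
stop all (array([0.5901, 0.1387]), array([0.0498, 0.1146]), np.float32(89.89)) 601 [[0.566 0.088 0.03 ]
 [0.615 0.181 0.076]]
scene table z -0.0003436486541675896 0.0027700575370751997
jig (array([0.608 , 0.0273]), array([0.1196, 0.3617]), np.float32(93.53))
bar z 0.022395466245041212
tube (array([ 0.5117, -0.2976]), array([0.0464, 0.085 ]), np.float32(105.0)) 0.04002068254795222
block (array([0.4162, 0.2527]), array([0.0478, 0.1087]), np.float32(64.72)) 0.035623427130234975
knob [0.4247 0.2727 0.063 ] (array([0.4258, 0.2741]), array([0.0222, 0.026 ]), np.float32(40.1)) 74 0.06904067350050437
knob [0.4019 0.2265 0.0621] (array([0.4042, 0.2263]), array([0.0171, 0.0172]), np.float32(102.21)) 46 0.06703942880667135
stop plate (array([0.5953, 0.1148]), array([0.0163, 0.0532]), np.float32(3.83)) 122
stop all (array([0.5902, 0.1413]), array([0.0494, 0.1107]), np.float32(90.0)) 415 [[0.567 0.108 0.03 ]
 [0.615 0.178 0.075]]
```

```bash
cat > go.py <<'E'
# usage: go.py x y z yaw(tool y, deg) ['j' if x,y,z are in jig frame mm-free]  -> delta in tool axes
import sys; from h import *
JC=np.array([.6096,.0275,0.]); JA=3.47
import json,os
if os.path.exists('jig.json'): JC[:2],JA=json.load(open('jig.json'))
J=R.from_euler('z',JA,degrees=True)
if __name__=='__main__':
    a=[float(v) for v in sys.argv[1:5]]; P=np.array(a[:3]); yaw=a[3]
    if 'j' in sys.argv: P=JC+J.apply(P); yaw+=JA
    o=observe(); T=R.from_quat(o['eef_rot'])
    best=None
    for k in(0,180):
        y=np.radians(yaw+k); ty=np.array([np.cos(y),np.sin(y),0]); tz=np.array([0,0,-1.]); G=R.from_matrix(np.c_[np.cross(ty,tz),ty,tz])
        rv=(T.inv()*G).as_rotvec(degrees=True)
        if best is None or np.linalg.norm(rv)<np.linalg.norm(best): best=rv
    d=T.inv().apply(P-o['tool_pos'])
    print('t',round(o['t'],2),'shift(mm)',(d*1000).round(1),'turn',best.round(2),'q6',round(o['joint_positions'][5],2),'gap',round(o['finger_gap'],4))
    pj=J.inv().apply(o['tool_pos']-JC); f=J.inv().apply(o['contact_force'])
    print('jig pos mm',(pj*1000).round(1),'F jig',f.round(2),'world',o['tool_pos'].round(4))
E
python3 -m inch '[[[-0.0366,-0.0137,0.0061,0,0,0,0.05],[-0.0366,-0.0137,0.0061,0,0,0,0.05],[-0.0366,-0.0137,0.0061,0,0,0,0.05],[-0.0366,-0.0137,0.0061,0,0,0,0.05],[-0.0366,-0.0137,0.0061,0,0,0,0.05],[-0.0366,-0.0137,0.0061,0,0,0,0.05],[-0.0366,-0.0137,0.0061,0,0,0,0.05],[-0.0366,-0.0137,0.0061,0,0,0,0.05]]]' 40
python3 go.py -.0054 .0907 .13 90 j
```

```text
t: 1.37
tool_pos: [0.4277, 0.2749, 0.1671]
eef_rot: [0.19, 0.982, 0.0, 0.0]
contact_force: [0.2, 0.9, 0.7]
finger_gap: 0.0498
t 1.37 shift(mm) [-217.2  -82.2   37.1] turn [ 2.000e-02  2.000e-02 -2.535e+01] q6 -0.77 gap 0.0498
jig pos mm [-166.6  258.   167.1] F jig [0.21 0.91 0.68] world [0.4277 0.2749 0.1671]
```

```bash
python3 -m inch '[[[-0.0362,-0.0137,0.0062,0,0,0,0.05],[-0.0362,-0.0137,0.0062,0,0,0,0.05],[-0.0362,-0.0137,0.0062,0,0,0,0.05],[-0.0362,-0.0137,0.0062,0,0,0,0.05],[-0.0362,-0.0137,0.0062,0,0,0,0.05],[-0.0362,-0.0137,0.0062,0,0,-7,0.05],[0,0,0,0,0,-7,0.05],[0,0,0,0,0,-7,0.05]]]'
python3 -m inch '[[[0,0,0,0,0,-4.35,0.05],[0,0,0,0,0,0,0.05]]]'
python3 go.py -.005 .0907 .064 90 j
```

```text
t: 2.03
tool_pos: [0.5986, 0.117, 0.1288]
eef_rot: [0.006, 1.0, -0.0, -0.001]
contact_force: [-0.4, 0.2, -0.3]
finger_gap: 0.0499
t: 2.2
tool_pos: [0.5975, 0.1188, 0.1297]
eef_rot: [-0.031, 1.0, 0.0, -0.0]
contact_force: [0.4, 0.3, 0.2]
finger_gap: 0.0497
t 2.2 shift(mm) [-1.6 -1.2 65.7] turn [ 0.01 -0.02  0.12] q6 -1.56 gap 0.0497
jig pos mm [ -6.5  91.9 129.7] F jig [0.38 0.3  0.15] world [0.5975 0.1188 0.1297]
```

```bash
python3 -m inch '[[[-0.0016,-0.0012,0.022,0,0,0,0.05],[0,0,0.022,0,0,0,0.05],[0,0,0.0215,0,0,0,0.05],[0,0,0,0,0,0,0.03],[0,0,0,0,0,0,0.016]]]' 30
python3 -m inch '[[[0,0,0,0,0,0,0.010],[0,0,0,0,0,0,0.008],[0,0,0,0,0,0,0.008],[0,0,0,0,0,0,0.008]]]' 30
python3 go.py -.005 .047 .064 90 j
```

```text
t: 2.62
tool_pos: [0.5984, 0.1182, 0.0639]
eef_rot: [-0.03, 1.0, -0.0, -0.001]
contact_force: [0.4, 0.5, 1.0]
finger_gap: 0.0265
t: 2.95
tool_pos: [0.5997, 0.1182, 0.0657]
eef_rot: [-0.03, 1.0, 0.0, 0.001]
contact_force: [0.5, 0.0, 0.0]
finger_gap: 0.0079
t 2.95 shift(mm) [  0.6 -44.2   1.7] turn [ 0.01  0.12 -0.01] q6 -1.56 gap 0.0079
jig pos mm [-4.4 91.2 65.7] F jig [ 0.46 -0.02  0.03] world [0.5997 0.1182 0.0657]
```

```bash
cat > snap.py <<'E'
import sys; from h import *
# snap.py cam name u0 v0 u1 v1 scale
c,n=sys.argv[1:3]; a=[int(v) for v in sys.argv[3:7]]; s=float(sys.argv[7])
p,d=grab_frame(c); np.save(n+'.npy',d); cv2.imwrite('pics/'+n+'_full.png',p[...,::-1])
cv2.imwrite('pics/'+n+'.png',cv2.resize(p[a[1]:a[3],a[0]:a[2],::-1],None,fx=s,fy=s,interpolation=cv2.INTER_CUBIC))
E
python3 snap.py scene s1 220 130 420 280 4; python3 -c "
from h import *
for i in range(3): print(observe()['tool_pos'],observe()['finger_gap'])"
```

```text
[0.59953143 0.11817437 0.06543788] 0.007963143759944863
[0.59953143 0.11817437 0.06543788] 0.007963143759944863
[0.59953143 0.11817437 0.06543788] 0.007963143759944863
```

View pics/s1.png

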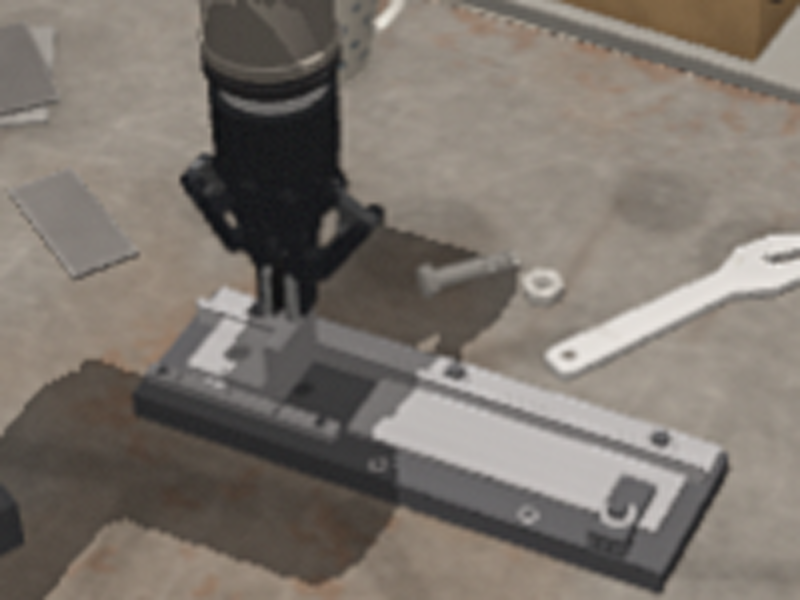

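The picture shows the fingers at the plate's top edge, around (285,300), but the gap reads under the 12 mm plate. I'll close further to see whether anything is held.

```bash
python3 -m inch '[[[0,0,0,0,0,0,0.0],[0,0,0,0,0,0,0.0],[0,0,0,0,0,0,0.0]]]' 30
python3 go.py -.005 .047 .064 90 j
python3 - <<'E'
from h import *
# depth view of finger/plate geometry from scene picture s1: points near plate
X=cloud('scene',None,np.load('s1.npy')); d=np.load('s1.npy')
m=(d>0)&((X>[.55,.06,.028])&(X<[.66,.20,.14])).all(-1)
P=X[m]
for z in range(30,140,8):
    q=P[(P[:,2]>z/1000)&(P[:,2]<(z+8)/1000)]
    if len(q): print(z,len(q),np.percentile(q[:,:2],[3,97],axis=0).round(3).tolist())
E
```

```text
t: 3.25
tool_pos: [0.5991, 0.1181, 0.0646]
eef_rot: [-0.03, 1.0, 0.0, 0.0]
contact_force: [0.9, -0.4, -0.0]
finger_gap: 0.0001
t 3.25 shift(mm) [  0.  -44.1   0.6] turn [0.01 0.01 0.  ] q6 -1.56 gap 0.0001
jig pos mm [-5.  91.1 64.6] F jig [ 0.93 -0.41 -0.03] world [0.5991 0.1181 0.0646]
30 367 [[0.56, 0.069], [0.632, 0.191]]
38 71 [[0.573, 0.076], [0.627, 0.194]]
46 28 [[0.572, 0.108], [0.621, 0.119]]
54 38 [[0.572, 0.108], [0.617, 0.12]]
62 37 [[0.57, 0.108], [0.617, 0.121]]
70 32 [[0.573, 0.108], [0.6, 0.12]]
78 9 [[0.592, 0.103], [0.604, 0.126]]
86 31 [[0.585, 0.101], [0.598, 0.133]]
94 44 [[0.585, 0.098], [0.607, 0.132]]
102 36 [[0.586, 0.099], [0.606, 0.135]]
110 34 [[0.586, 0.098], [0.6, 0.132]]
118 34 [[0.585, 0.087], [0.604, 0.144]]
126 79 [[0.583, 0.085], [0.609, 0.153]]
134 75 [[0.583, 0.077], [0.61, 0.157]]
```

```bash
python3 snap.py scene s2 260 160 340 240 7; python3 - <<'E'
from h import *
d=np.load('scene0.npy');X=cloud('scene',None,d)
m=(d>0)&((X>[.1,.38,.05])&(X<[.3,.6,.4])).all(-1);P=X[m]
print('start grip minz',np.percentile(P[:,2],[0,1,3,10,50]).round(3) if len(P) else None,len(P))
for z in range(160,300,12):
    q=P[(P[:,2]>z/1000)&(P[:,2]<(z+12)/1000)]
    if len(q): print(z,len(q),np.percentile(q[:,:2],[3,97],axis=0).round(3).tolist())
d=np.load('s2.npy');X=cloud('scene',None,d)
m=(d>0)&((X>[.57,.095,.04])&(X<[.63,.14,.12])).all(-1)
v,u=np.nonzero(m)
# print z per row along finger column
for r in range(v.min(),v.max()+1):
    k=u[v==r]; 
    if len(k): print(r,k.min(),k.max(),X[r,k[len(k)//2]].round(3),end=' | ')
E
```

```text
start grip minz [0.05  0.051 0.053 0.266 0.348] 1420
244 39 [[0.166, 0.434], [0.2, 0.531]]
256 50 [[0.167, 0.43], [0.196, 0.492]]
268 34 [[0.168, 0.429], [0.185, 0.444]]
280 9 [[0.163, 0.419], [0.178, 0.445]]
292 95 [[0.157, 0.414], [0.183, 0.448]]
197 285 289 [0.593 0.119 0.119] | 198 286 289 [0.589 0.12  0.119] | 199 286 296 [0.589 0.118 0.116] | 200 286 297 [0.592 0.111 0.114] | 201 286 297 [0.592 0.111 0.111] | 202 286 297 [0.591 0.11  0.108] | 203 286 298 [0.591 0.111 0.105] | 204 286 298 [0.588 0.109 0.105] | 205 286 297 [0.584 0.106 0.106] | 206 287 298 [0.591 0.108 0.096] | 207 288 298 [0.591 0.108 0.093] | 208 288 298 [0.588 0.107 0.092] | 209 288 298 [0.595 0.109 0.083] | 210 291 298 [0.602 0.111 0.074] | 211 290 299 [0.601 0.11  0.071] | 212 289 299 [0.593 0.108 0.075] | 213 288 299 [0.599 0.112 0.066] | 214 288 299 [0.598 0.112 0.063] | 215 287 299 [0.59  0.109 0.067] | 216 286 298 [0.586 0.11  0.066] | 217 286 305 [0.6   0.114 0.051] | 218 286 297 [0.585 0.11  0.061] | 219 286 296 [0.584 0.112 0.058] | 220 286 296 [0.586 0.111 0.053] | 221 286 294 [0.573 0.108 0.061] | 222 287 293 [0.574 0.109 0.057] | 223 287 293 [0.575 0.11  0.052] | 224 288 292 [0.577 0.111 0.047] | 225 287 292 [0.579 0.11  0.043] | 226 287 290 [0.572 0.115 0.042] | 227 290 290 [0.573 0.109 0.041] |
```

View pics/s2.png

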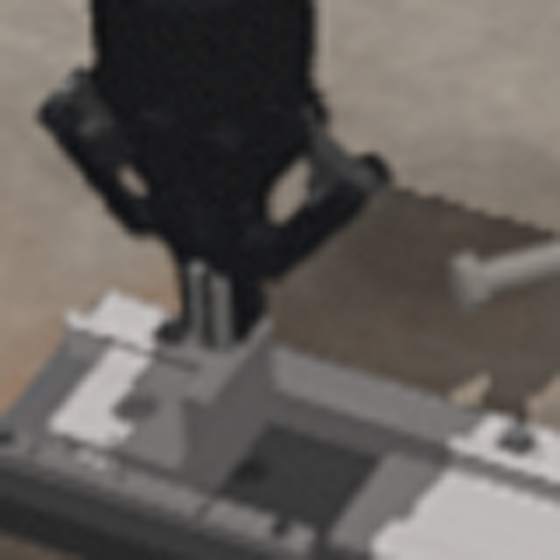

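The fingers shut fully while standing just above the plate: the tips are at (215,345) in the crop, about z 77 mm. So the real tool sits about 33 mm higher than the reading, and the start picture agrees (tips at 0.244, where I expected 0.209). I'll touch the plate top, at a known 72 mm, to calibrate this.

```bash
python3 -m inch '[[[0,0,0.001,0,0,0,0],[0,0,0.001,0,0,0,0],[0,0,0.001,0,0,0,0],[0,0,0.001,0,0,0,0]]]' 
python3 -m inch '[[[0,0,0.001,0,0,0,0],[0,0,0.001,0,0,0,0]]]' 
python3 -m inch '[[[0,0,0.001,0,0,0,0],[0,0,0.001,0,0,0,0]]]' 
python3 go.py -.005 .047 .064 90 j
```

```text
t: 3.63
tool_pos: [0.599, 0.1181, 0.0603]
eef_rot: [-0.03, 1.0, 0.0, -0.0]
contact_force: [0.4, 0.2, 0.3]
finger_gap: 0.0003
t: 3.8
tool_pos: [0.5991, 0.1181, 0.0583]
eef_rot: [-0.03, 1.0, 0.0, -0.0]
contact_force: [-0.1, -0.2, -0.3]
finger_gap: 0.0003
t: 3.97
tool_pos: [0.5991, 0.1181, 0.0568]
eef_rot: [-0.03, 1.0, 0.0, 0.0]
contact_force: [-3.8, -0.7, 10.6]
finger_gap: 0.0
t 3.97 shift(mm) [  0.  -44.1  -7.2] turn [0.   0.01 0.01] q6 -1.56 gap 0.0
jig pos mm [-5.  91.1 56.8] F jig [-3.85 -0.42 10.56] world [0.5991 0.1181 0.0568]
```

```bash
sed -i "s/o=observe(); T=/o=observe(); o['tool_pos']=o['tool_pos']+np.array([0,0,.0337]); T=/" go.py
python3 -m inch '[[[0,0,-0.006,0,0,0,0.04],[0,0,0,0,0,0,0.04],[0,0,0,0,0,0,0.04],[0,0,0,0,0,0,0.04],[0,0,0.018,0,0,0,0.04],[0,0,0.018,0,0,0,0.04],[0,0,0,0,0,0,0.025]]]' 40
python3 go.py -.005 .0907 .063 90 j
```

```text
t: 4.55
tool_pos: [0.5967, 0.1179, 0.0232]
eef_rot: [-0.03, 1.0, -0.0, -0.003]
contact_force: [-1.7, -0.9, -1.3]
finger_gap: 0.0294
t 4.55 shift(mm) [-2.4 -0.3 -6.1] turn [ 0.   -0.35  0.  ] q6 -1.56 gap 0.0294
jig pos mm [-7.4 91.  56.9] F jig [-1.79 -0.83 -1.33] world [0.5967 0.1179 0.0569]
```

```bash
python3 -m inch '[[[0,0,0,0,0,0,0.015],[0,0,0,0,0,0,0.008],[0,0,0,0,0,0,0.008],[0,0,0,0,0,0,0.008]]]' 40
python3 go.py -.005 .047 .063 90 j
```

```text
t: 4.88
tool_pos: [0.5989, 0.1181, 0.0265]
eef_rot: [-0.03, 1.0, 0.0, -0.0]
contact_force: [-0.2, -0.3, -6.3]
finger_gap: 0.0114
t 4.88 shift(mm) [ -0.2 -44.1  -2.8] turn [ 0.   -0.03  0.01] q6 -1.56 gap 0.0114
jig pos mm [-5.2 91.1 60.2] F jig [-0.21 -0.29 -6.34] world [0.5989 0.1181 0.0602]
```

```bash
python3 -m inch '[[[0,-0.008,0,0,0,0,0.008],[0,-0.009,0,0,0,0,0.008],[0,-0.009,0,0,0,0,0.008],[0,-0.009,0,0,0,0,0.008],[0,-0.006,0,0,0,0,0.008],[0,-0.0028,0,0,0,0,0.008],[0,0,0,0,0,0,0.008]]]'
python3 go.py -.005 .047 .063 90 j
python3 -m inch '[[[0,0,0,0,0,0,0.02],[0,0,0,0,0,0,0.035],[0,0,-0.02,0,0,0,0.04],[0,0,-0.04,0,0,0,0.04],[-0.01,0.04,-0.01,0,0,0,0.06],[-0.01,0.04,0,0,0,0,0.06],[0,0.04,0,0,0,0,0.06],[0,0.04,0,0,0,0,0.06]]]'
python3 go.py .4291 .2787 .12 155.5
```

```text
t: 5.47
tool_pos: [0.6017, 0.0738, 0.0265]
eef_rot: [-0.03, 1.0, -0.0, -0.0]
contact_force: [0.4, -0.8, -5.4]
finger_gap: 0.0113
t 5.47 shift(mm) [-0.1  0.3 -2.8] turn [-0.01 -0.02 -0.01] q6 -1.64 gap 0.0113
jig pos mm [-5.1 46.7 60.2] F jig [ 0.4  -0.78 -5.41] world [0.6017 0.0738 0.0602]
t: 6.13
tool_pos: [0.613, 0.2363, 0.0981]
eef_rot: [-0.03, 1.0, 0.0, 0.002]
contact_force: [-0.2, 0.1, -0.2]
finger_gap: 0.06
t 6.13 shift(mm) [181.1  53.3  11.2] turn [ -0.1    0.21 -62.08] q6 -1.38 gap 0.06
jig pos mm [ 16.  208.2 131.8] F jig [-0.19  0.09 -0.22] world [0.613  0.2363 0.1318]
```

```bash
python3 -m inch '[[[0.0362,0.0107,0.0022,0,0,0,0.06],[0.0362,0.0107,0.0022,0,0,0,0.06],[0.0362,0.0107,0.0022,0,0,0,0.06],[0.0362,0.0107,0.0022,0,0,0,0.06],[0.0362,0.0107,0.0022,0,0,7,0.06],[0,0,0,0,0,7,0.05],[0,0,0,0,0,7,0.05],[0,0,0,0,0,7,0.05]]]'
python3 -m inch '[[[0,0,0,0,0,7,0.05],[0,0,0,0,0,7,0.05],[0,0,0,0,0,7,0.05],[0,0,0,0,0,7,0.05],[0,0,0,0,0,7,0.05],[0,0,0,0,0,7,0.05],[0,0,0,0,0,7,0.05],[0,0,0,0,0,7,0.05]]]'
python3 go.py .4291 .2787 .12 3.47
cat > ms.py <<'E'
from go import *; from m0 import rect,box
pic,d=grab_frame('top'); np.save('top1.npy',d); cv2.imwrite('pics/top1.png',pic[...,::-1]); X=cloud('top',None,d); ok=d>0
m=ok&box(X,[.48,-.2,.0135],[.70,.25,.09]); r=rect(X[m][:,:2]); print('jig',r)
Y=(X-JC)@J.as_matrix()
m=ok&box(Y,[-.035,0.02,.057],[.025,.12,.09]); print('plate jig frame',rect(Y[m][:,:2]),m.sum(),np.percentile(Y[m],[1,50,99],axis=0).round(4).tolist())
m=ok&box(Y,[-.028,0.02,.029],[.018,.16,.045]); print('foot jig',np.percentile(Y[m],[1,99],axis=0).round(4).tolist())
p=proj('top',JC+J.apply(np.array([[-.005,.085,.034]])));print('hole expected px',p)
a=pic[170:240,220:310,::-1]; cv2.imwrite('pics/top1c.png',cv2.resize(a,None,fx=7,fy=7,interpolation=cv2.INTER_CUBIC))
E
sed -n '/^def/,/^for/p' m.py | grep -v '^for' > m0.py; sed -i '1i from h import *' m0.py
python3 ms.py
```

```text
t: 6.8
tool_pos: [0.4281, 0.2779, 0.0867]
eef_rot: [0.215, 0.977, 0.001, 0.001]
contact_force: [0.9, 0.0, 0.7]
finger_gap: 0.0501
t: 7.47
tool_pos: [0.4288, 0.2774, 0.0865]
eef_rot: [0.648, 0.761, 0.001, 0.001]
contact_force: [0.2, 0.8, 0.8]
finger_gap: 0.0505
t 7.47 shift(mm) [1.2 0.5 0.2] turn [ 0.16 -0.03  5.68] q6 0.26 gap 0.0505
jig pos mm [-165.3  260.4  120.2] F jig [0.2  0.74 0.83] world [0.4288 0.2774 0.1202]
jig (array([0.6099, 0.0281]), array([0.1114, 0.3611]), np.float32(93.58))
plate jig frame (array([-0.0049,  0.0469]), array([0.0119, 0.0485]), np.float32(1.09)) 132 [[-0.0289, 0.0408, 0.0593], [-0.0053, 0.0464, 0.0726], [0.0191, 0.0529, 0.0769]]
foot jig [[-0.0276, 0.024, 0.0294], [0.0169, 0.1076, 0.0386]]
hole expected px [[263.95341786 202.40109117]]
```

View pics/top1c.png

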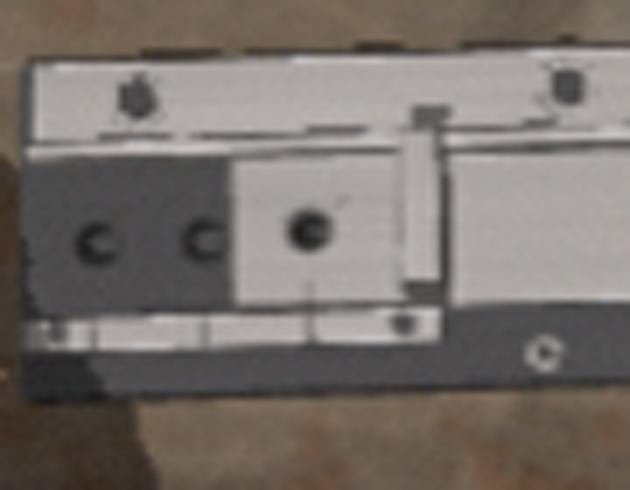

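The crop shows the stop's scribe at (309,290) in line with the first keeper scribe at (309,325), and its hole at (311,230) is where I expected it. The stop is in place; now the thick pin.

```bash
python3 -m inch '[[[0.0012,0.0005,0.01,0.16,0,5.68,0.05],[0,0,0.02,0,0,0,0.05],[0,0,0.02,0,0,0,0.05],[0,0,0.0085,0,0,0,0.05],[0,0,0,0,0,0,0.04],[0,0,0,0,0,0,0.03],[0,0,0,0,0,0,0.02],[0,0,0,0,0,0,0.02]]]' 60
python3 go.py .4291 .2787 .062 3.47
python3 -m inch '[[[0,0,0,0,0,0,0.02],[0,0,0,0,0,0,0.02]]]' 60
python3 go.py .4291 .2787 .062 3.47
```

```text
t: 8.18
tool_pos: [0.429, 0.2787, 0.028]
eef_rot: [0.683, 0.73, 0.0, -0.0]
contact_force: [-0.3, -0.5, -0.5]
finger_gap: 0.0235
t 8.18 shift(mm) [ 0.   0.1 -0.3] turn [-0.03 -0.04  0.35] q6 0.36 gap 0.0235
jig pos mm [-165.1  261.7   61.7] F jig [-0.31 -0.49 -0.47] world [0.429  0.2787 0.0617]
t: 8.35
tool_pos: [0.4289, 0.2787, 0.0279]
eef_rot: [0.683, 0.73, 0.0, -0.0]
contact_force: [-0.8, 0.7, 6.1]
finger_gap: 0.0239
t 8.35 shift(mm) [ 0.   0.2 -0.4] turn [-0.03 -0.05  0.34] q6 0.36 gap 0.0239
jig pos mm [-165.1  261.7   61.6] F jig [-0.76  0.75  6.13] world [0.4289 0.2787 0.0616]
```

```bash
python3 -m inch '[[[0,0,-0.01,0,0,0,0.02],[0,0,-0.03,0,0,0,0.02],[0,0,-0.03,0,0,0,0.02],[0,0,-0.015,0,0,0,0.02],[0,0,-0.005,0,0,0,0.02],[0,0,0,0,0,0,0.02]]]' 80
python3 go.py -.005 .085 .1517 0 j
python3 snap.py scene s3 170 150 290 250 6; python3 - <<'E'
from h import *
d=np.load('s3.npy');X=cloud('scene',None,d); o=observe()['tool_pos']
m=(d>0)&((X>[o[0]-.03,o[1]-.03,.06])&(X<[o[0]+.03,o[1]+.03,.2])).all(-1);v,u=np.nonzero(m)
for r in range(v.min(),v.max()+1):
    k=u[v==r]
    if len(k): print(r,k.min(),k.max(),X[r,k[len(k)//2]].round(3),end=' | ')
E
```

```text
t: 8.85
tool_pos: [0.4289, 0.2786, 0.1183]
eef_rot: [0.683, 0.73, 0.0, -0.0]
contact_force: [-0.5, -0.8, -0.8]
finger_gap: 0.0234
t 8.85 shift(mm) [-177.4  159.1    0.2] turn [-0.   -0.05  0.33] q6 0.36 gap 0.0234
jig pos mm [-165.1  261.5  152. ] F jig [-0.54 -0.82 -0.8 ] world [0.4289 0.2786 0.152 ]
187 194 200 [0.449 0.264 0.198] | 188 193 200 [0.444 0.266 0.198] | 189 193 201 [0.44  0.265 0.199] | 190 193 201 [0.442 0.268 0.193] | 191 193 201 [0.445 0.272 0.187] | 192 193 201 [0.44  0.268 0.189] | 193 193 201 [0.445 0.273 0.18 ] | 194 179 201 [0.444 0.273 0.177] | 195 184 200 [0.442 0.275 0.175] | 196 181 200 [0.44  0.283 0.171] | 197 180 201 [0.44  0.284 0.167] | 198 181 201 [0.44  0.288 0.163] | 199 182 201 [0.44  0.289 0.159] | 200 183 201 [0.438 0.287 0.158] | 201 184 201 [0.442 0.289 0.151] | 202 185 202 [0.44  0.284 0.152] | 203 186 202 [0.433 0.278 0.157] | 204 187 202 [0.43  0.272 0.158] | 205 187 202 [0.434 0.276 0.15 ] | 206 187 202 [0.428 0.27  0.155] | 207 187 202 [0.42  0.263 0.161] | 208 186 201 [0.42  0.267 0.155] | 209 184 200 [0.413 0.267 0.158] | 210 184 200 [0.41  0.264 0.159] | 211 185 200 [0.416 0.268 0.149] | 212 185 200 [0.415 0.268 0.147] | 213 185 200 [0.412 0.266 0.147] | 214 186 200 [0.412 0.266 0.144] | 215 187 200 [0.414 0.265 0.14 ] | 216 190 199 [0.421 0.271 0.128] | 217 192 198 [0.422 0.272 0.125] | 218 194 198 [0.424 0.272 0.119] | 219 194 199 [0.426 0.272 0.115] | 220 194 199 [0.426 0.271 0.112] | 221 195 199 [0.425 0.272 0.109] | 222 195 199 [0.424 0.271 0.107] | 223 196 198 [0.422 0.27  0.106] | 224 197 198 [0.428 0.273 0.096] |
```

View pics/s3.png

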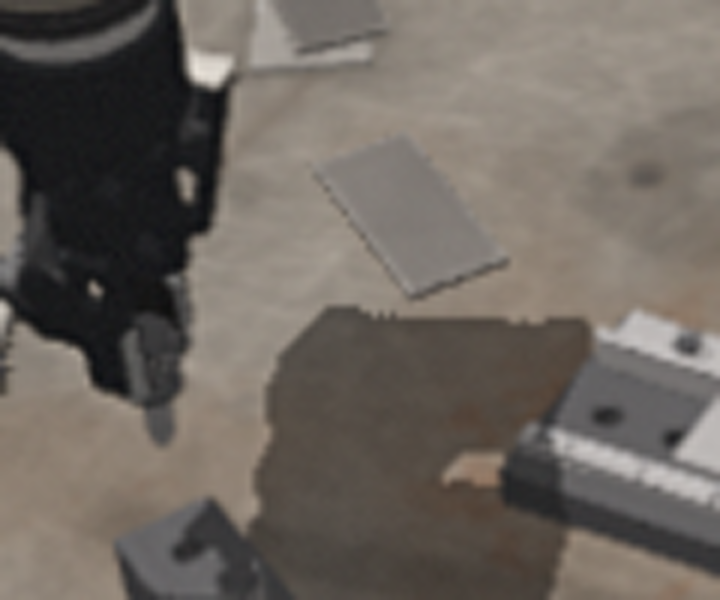

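The pin is held upright with its tip at (160,440) in the crop, about z 96 mm. The thin pin stayed in the block.

```bash
python3 -m inch '[[[-0.0253,0.0227,0,0,0,0,0.02],[-0.0253,0.0227,0,0,0,0,0.02],[-0.0253,0.0227,0,0,0,0,0.02],[-0.0253,0.0227,0,0,0,0,0.02],[-0.0253,0.0227,0,0,0,0,0.02],[-0.0253,0.0227,0,0,0,0,0.02],[-0.0256,0.0229,0,0,0,0.33,0.02],[0,0,0,0,0,0,0.02]]]' 80
python3 -m inch '[[[0,0,0.02,0,0,0,0.02],[0,0,0.015,0,0,0,0.02],[0,0,0,0,0,0,0.02]]]' 80
python3 go.py -.005 .085 .095 0 j
python3 - <<'E'
from go import *
for c in('top','scene'):
    pic,d=grab_frame(c)
    p=proj(c,JC+J.apply(np.array([[-.005,.085,.034],[-.005,.085,.061]]))); print(p)
    a=pic[150:230,230:330,::-1] if c=='scene' else pic[160:240,220:320,::-1]
    cv2.imwrite(f'pics/pin_{c}.png',cv2.resize(a,None,fx=4,fy=5,interpolation=cv2.INTER_CUBIC))
cv2.imwrite('pics/pinb.png',np.hstack([cv2.imread('pics/pin_top.png'),cv2.imread('pics/pin_scene.png')]))
E
```

```text
t: 9.57
tool_pos: [0.6019, 0.1069, 0.1141]
eef_rot: [0.687, 0.727, -0.002, -0.0]
contact_force: [-0.6, -0.2, -1.2]
finger_gap: 0.0231
t: 9.82
tool_pos: [0.5954, 0.1115, 0.0764]
eef_rot: [0.686, 0.728, -0.004, -0.004]
contact_force: [-0.6, -0.7, -0.7]
finger_gap: 0.0232
t 9.82 shift(mm) [ 0.3  4.3 15. ] turn [-0.7  -0.   -0.03] q6 -0.0 gap 0.0232
jig pos mm [ -9.1  84.7 110.1] F jig [-0.66 -0.7  -0.73] world [0.5954 0.1115 0.1101]
[[263.95341786 202.40109117]
 [262.71828506 200.24240243]]
[[294.78557575 222.24537069]
 [294.25056512 214.24019844]]
```

View pics/pinb.png

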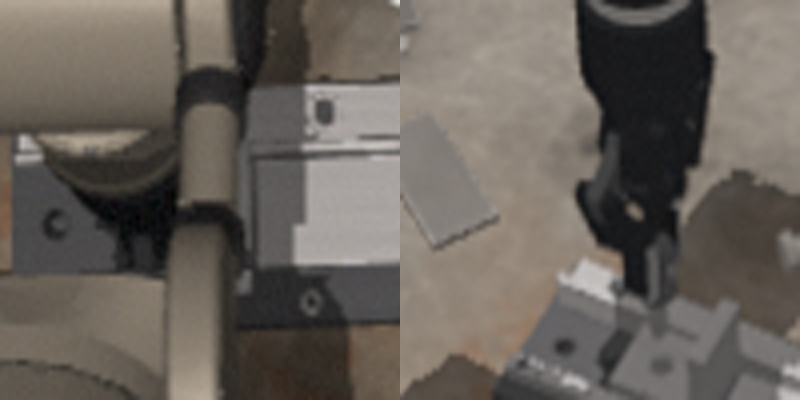

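The top view is blocked by the arm. In the scene view the pin tip at (657,325) stands above the stop's hole at (662,363). I'll settle, then re-read.

```bash
python3 -m inch '[[[0,0,0,0,0,0,0.02],[0,0,0,0,0,0,0.02],[0,0,0,0,0,0,0.02]]]' 80
python3 go.py -.005 .085 .095 0 j
```

```text
t: 10.17
tool_pos: [0.5992, 0.1121, 0.0823]
eef_rot: [0.685, 0.728, -0.0, -0.0]
contact_force: [0.2, -0.9, -2.3]
finger_gap: 0.023
t 10.17 shift(mm) [-0.1  0.3 21. ] turn [-0.06  0.    0.01] q6 -0.0 gap 0.023
jig pos mm [ -5.3  85.1 116. ] F jig [ 0.17 -0.91 -2.3 ] world [0.5992 0.1121 0.116 ]
```

```bash
python3 -m inch '[[[0,0.0003,0.012,0,0,0,0.02],[0,0,0.01,0,0,0,0.02],[0,0,0.003,0,0,0,0.02],[0,0,0.003,0,0,0,0.02],[0,0,0.003,0,0,0,0.02]]]' 80
python3 go.py -.005 .085 .060 0 j
python3 -m inch '[[[0,0,0.002,0,0,0,0.02],[0,0,0.002,0,0,0,0.02],[0,0,0.002,0,0,0,0.02]]]' 80
python3 go.py -.005 .085 .060 0 j
```

```text
t: 10.58
tool_pos: [0.5988, 0.1118, 0.0497]
eef_rot: [0.685, 0.728, -0.001, -0.001]
contact_force: [0.0, -0.5, -0.9]
finger_gap: 0.023
t 10.58 shift(mm) [ 0.2  0.8 23.4] turn [-0.2   0.   -0.01] q6 -0.0 gap 0.023
jig pos mm [-5.7 84.8 83.4] F jig [ 0.01 -0.51 -0.9 ] world [0.5988 0.1118 0.0834]
t: 10.83
tool_pos: [0.5991, 0.1119, 0.0444]
eef_rot: [0.685, 0.728, -0.001, -0.001]
contact_force: [-0.0, 0.8, -0.5]
finger_gap: 0.0228
t 10.83 shift(mm) [ 0.1  0.4 18.1] turn [-0.14 -0.   -0.01] q6 -0.0 gap 0.0228
jig pos mm [-5.4 84.9 78.1] F jig [ 0.03  0.82 -0.49] world [0.5991 0.1119 0.0781]
```

```bash
python3 -m inch '[[[0,0.0002,0.002,0,0,0,0.02],[0,0,0.002,0,0,0,0.02],[0,0,0.002,0,0,0,0.02]]]' 80
python3 -m inch '[[[0,0,0.002,0,0,0,0.02],[0,0,0.002,0,0,0,0.02],[0,0,0.002,0,0,0,0.02]]]' 80
python3 go.py -.005 .085 .060 0 j
```

```text
t: 11.08
tool_pos: [0.5992, 0.1119, 0.0384]
eef_rot: [0.685, 0.728, -0.001, -0.001]
contact_force: [-0.8, 0.6, -0.6]
finger_gap: 0.0231
t: 11.33
tool_pos: [0.5991, 0.1121, 0.0323]
eef_rot: [0.685, 0.728, -0.001, -0.001]
contact_force: [-0.4, 2.6, 0.5]
finger_gap: 0.0226
t 11.33 shift(mm) [-0.1  0.4  6. ] turn [-0.15 -0.02 -0.01] q6 -0.0 gap 0.0226
jig pos mm [-5.3 85.1 66. ] F jig [-0.25  2.65  0.49] world [0.5991 0.1121 0.066 ]
```

```bash
python3 -m inch '[[[0,0,0.002,0,0,0,0.02],[0,0,0.002,0,0,0,0.02],[0,0,0.001,0,0,0,0.02]]]' 80
python3 -m inch '[[[0,0,0.001,0,0,0,0.02],[0,0,0,0,0,0,0.02]]]' 80
python3 go.py -.005 .085 .060 0 j
```

```text
t: 11.58
tool_pos: [0.599, 0.1121, 0.0271]
eef_rot: [0.685, 0.728, -0.001, -0.001]
contact_force: [0.1, 2.1, 1.4]
finger_gap: 0.023
t: 11.75
tool_pos: [0.5991, 0.112, 0.0263]
eef_rot: [0.685, 0.728, -0.001, -0.001]
contact_force: [-1.0, 3.8, -0.6]
finger_gap: 0.0231
t 11.75 shift(mm) [-0.   0.4 -0. ] turn [-0.16 -0.01 -0.01] q6 -0.0 gap 0.0231
jig pos mm [-5.4 85.  60. ] F jig [-0.76  3.83 -0.55] world [0.5991 0.112  0.06  ]
```

```bash
python3 -m inch '[[[0.0003,0,0.001,0,0,0,0.02],[0,0,0.0005,0,0,0,0.02]]]' 80
python3 -m inch '[[[0,0,0.0007,0,0,0,0.02],[0,0,0,0,0,0,0.02]]]' 80
python3 go.py -.005 .085 .060 0 j
```

```text
t: 11.92
tool_pos: [0.5991, 0.1122, 0.0261]
eef_rot: [0.685, 0.728, -0.001, -0.001]
contact_force: [-5.3, 2.6, 13.2]
finger_gap: 0.0232
t: 12.08
tool_pos: [0.5991, 0.1123, 0.026]
eef_rot: [0.685, 0.728, -0.001, -0.001]
contact_force: [-6.1, 2.6, 14.1]
finger_gap: 0.0228
t 12.08 shift(mm) [-0.2  0.3 -0.3] turn [-0.12  0.    0.  ] q6 -0.0 gap 0.0228
jig pos mm [-5.3 85.2 59.7] F jig [-5.9   2.93 14.08] world [0.5991 0.1123 0.0597]
```

The pin met a firm stop at TCP z 59.7 mm, where 60 was expected for fully home. Release and check.

```bash
python3 -m inch '[[[0,0,-0.0006,0,0,0,0.03],[0,0,0,0,0,0,0.042],[0,0,0,0,0,0,0.042],[0,0,-0.015,0,0,0,0.045],[0,0,-0.035,0,0,0,0.06],[0,0,-0.035,0,0,0,0.06],[0,0,0,0,0,0,0.06]]]' 60
python3 go.py .5132 -.2957 .1 15.46
```

```text
t: 12.67
tool_pos: [0.6034, 0.1121, 0.1166]
eef_rot: [0.685, 0.728, 0.003, 0.003]
contact_force: [0.7, 0.9, 0.9]
finger_gap: 0.0602
t 12.67 shift(mm) [-401.6 -115.1   49.4] turn [  0.52   0.08 -12.  ] q6 -0.0 gap 0.0602
jig pos mm [ -1.1  84.8 150.3] F jig [0.76 0.86 0.94] world [0.6034 0.1121 0.1503]
```

```bash
python3 -m inch '[[[-0.0365,-0.0101,0,0,0,0,0.06],[-0.0365,-0.0101,0,0,0,0,0.06],[-0.0365,-0.0101,0,0,0,0,0.06],[-0.0365,-0.0101,0,0,0,0,0.06],[-0.0365,-0.0101,0,0,0,0,0.06],[-0.0365,-0.0101,0,0,0,0,0.06],[-0.0365,-0.0101,0,0,0,0,0.06],[-0.0365,-0.0101,0,0,0,0,0.06]]]'
python3 -m inch '[[[-0.0365,-0.0101,0,0,0,0,0.06],[-0.0365,-0.0101,0.005,0,0,0,0.06],[-0.0365,-0.0101,0.02,0,0,-6,0.06],[0,0,0.02,0,0,-6,0.06],[0,0,0,0,0,0,0.06],[0,0,0,0,0,0,0.06],[0,0,0,0,0,0,0.06]]]'
python3 go.py .5132 -.2957 .035 15.46
cat > ms2.py <<'E'
from ms import *
ang=R.from_euler('z',JA,degrees=True)
m=ok&box(Y,[-.025,.06,.050],[.02,.11,.1]); print('pin knob jig',np.median(Y[m],0).round(4) if m.any() else None,m.sum(), rect(Y[m][:,:2]) if m.any() else '')
E
python3 ms2.py
```

```text
t: 13.33
tool_pos: [0.5356, -0.1863, 0.1098]
eef_rot: [0.685, 0.728, -0.001, -0.001]
contact_force: [1.8, -0.2, 0.2]
finger_gap: 0.0602
t: 13.92
tool_pos: [0.5133, -0.2938, 0.0663]
eef_rot: [0.606, 0.795, -0.001, -0.001]
contact_force: [0.5, -0.5, 0.2]
finger_gap: 0.0602
t 13.92 shift(mm) [-1.8 -0.5 65. ] turn [-0.14 -0.01 -0.11] q6 -0.92 gap 0.0602
jig pos mm [-115.6 -314.9  100. ] F jig [ 0.52 -0.51  0.16] world [ 0.5133 -0.2938  0.1   ]
jig (array([0.61  , 0.0281]), array([0.1114, 0.3608]), np.float32(93.61))
plate jig frame (array([-0.0053,  0.0691]), array([0.0486, 0.0562]), np.float32(91.18)) 246 [[-0.0288, 0.0409, 0.058], [-0.0053, 0.0525, 0.0678], [0.0188, 0.0952, 0.0757]]
foot jig [[-0.0277, 0.0234, 0.0292], [0.0169, 0.1076, 0.0399]]
hole expected px [[263.95341786 202.40109117]]
pin knob jig [-0.0064  0.0842  0.0621] 123 (array([-0.0057,  0.0842]), array([0.0256, 0.026 ]), np.float32(89.45))
```

The pin knob's top is at jig z 62 mm, exactly the fully-home height. Now the tube.

```bash
echo '[[0.6098,0.0279],3.54]' > jig.json
python3 -m inch '[[[-0.0018,-0.0005,0.02,0,0,0,0.065],[0,0,0.02,0,0,0,0.065],[0,0,0.018,0,0,0,0.065],[0,0,0.007,0,0,0,0.065],[0,0,0,0,0,0,0.055],[0,0,0,0,0,0,0.045],[0,0,0,0,0,0,0.035],[0,0,0,0,0,0,0.035]]]' 80
python3 -m inch '[[[0,0,0,0,0,0,0.035],[0,0,0,0,0,0,0.035],[0,0,0,0,0,0,0.035]]]' 80
python3 go.py .5132 -.2957 .035 15.46
```

```text
t: 14.63
tool_pos: [0.5136, -0.2965, 0.0025]
eef_rot: [0.606, 0.796, -0.001, 0.0]
contact_force: [-0.4, 1.2, 4.7]
finger_gap: 0.0387
t: 14.88
tool_pos: [0.5136, -0.2965, 0.0025]
eef_rot: [0.606, 0.796, -0.001, 0.0]
contact_force: [-0.4, 3.2, 7.7]
finger_gap: 0.0386
t 14.88 shift(mm) [ 0.9 -0.2  1.2] turn [-0.04  0.09  0.  ] q6 -0.92 gap 0.0386
jig pos mm [-116.  -317.8   36.2] F jig [-0.19  3.24  7.68] world [ 0.5136 -0.2965  0.0362]
```

```bash
python3 -m inch '[[[0,0,-0.01,0,0,0,0.035],[0,0,-0.025,0,0,0,0.035],[0,0,-0.035,0,0,0,0.035],[0,0,-0.015,0,0,6,0.035],[0,0,0,0,0,6,0.035],[0,0,0,0,0,0,0.035],[0,0,0,0,0,0,0.035]]]' 80
python3 go.py -.004 -.012 .12 0 j
```

```text
t: 15.47
tool_pos: [0.5124, -0.2959, 0.0857]
eef_rot: [0.684, 0.729, -0.001, -0.001]
contact_force: [-0.4, 0.0, -4.1]
finger_gap: 0.0384
t 15.47 shift(mm) [305.  113.7  -0.8] turn [-0.19 -0.02  0.09] q6 -0.71 gap 0.0384
jig pos mm [-117.2 -317.2  119.4] F jig [-0.36  0.06 -4.08] world [ 0.5124 -0.2959  0.1194]
```

```bash
python3 -m inch '[[[0.0339,0.0126,0,0,0,0,0.035],[0.0339,0.0126,0,0,0,0,0.035],[0.0339,0.0126,0,0,0,0,0.035],[0.0339,0.0126,0,0,0,0,0.035],[0.0339,0.0126,0,0,0,0,0.035],[0.0339,0.0126,0,0,0,0,0.035],[0.0339,0.0126,0,0,0,0,0.035],[0.0339,0.0126,0,0,0,0,0.035]]]' 80
python3 -m inch '[[[0.0339,0.0126,0,0,0,0,0.035],[0,0,0.01,0,0,0,0.035],[0,0,0.015,0,0,0,0.035],[0,0,0,0,0,0,0.035],[0,0,0,0,0,0,0.035],[0,0,0,0,0,0,0.035]]]' 80
python3 go.py -.004 -.012 .062 0 j
```

```text
t: 16.13
tool_pos: [0.5965, -0.0175, 0.0843]
eef_rot: [0.684, 0.729, -0.002, -0.002]
contact_force: [1.2, -0.6, -4.9]
finger_gap: 0.0384
t: 16.63
tool_pos: [0.6074, 0.0147, 0.0603]
eef_rot: [0.685, 0.728, -0.001, -0.001]
contact_force: [0.1, -0.2, -5.2]
finger_gap: 0.0383
t 16.63 shift(mm) [ 1.1 -0.7 32. ] turn [-0.19  0.   -0.05] q6 -0.16 gap 0.0383
jig pos mm [ -3.2 -13.1  94. ] F jig [ 0.12 -0.2  -5.15] world [0.6074 0.0147 0.094 ]
```

```bash
python3 -m inch '[[[0,-0.0007,0.01,0,0,0,0.035],[0,0,0.01,0,0,0,0.035],[0,0,0.006,0,0,0,0.035],[0,0,0.002,0,0,0,0.035],[0,0,0,0,0,0,0.035],[0,0,0,0,0,0,0.035]]]' 80
python3 go.py -.004 -.012 .062 0 j
python3 snap.py scene s4 240 160 400 280 5
```

```text
t: 17.13
tool_pos: [0.6068, 0.0151, 0.0322]
eef_rot: [0.685, 0.728, -0.001, -0.001]
contact_force: [-0.0, 0.5, -3.4]
finger_gap: 0.0382
t 17.13 shift(mm) [ 0.6 -0.2  3.9] turn [-0.17  0.   -0.08] q6 -0.16 gap 0.0382
jig pos mm [ -3.8 -12.6  65.9] F jig [ 0.01  0.46 -3.4 ] world [0.6068 0.0151 0.0659]
```

View pics/s4.png

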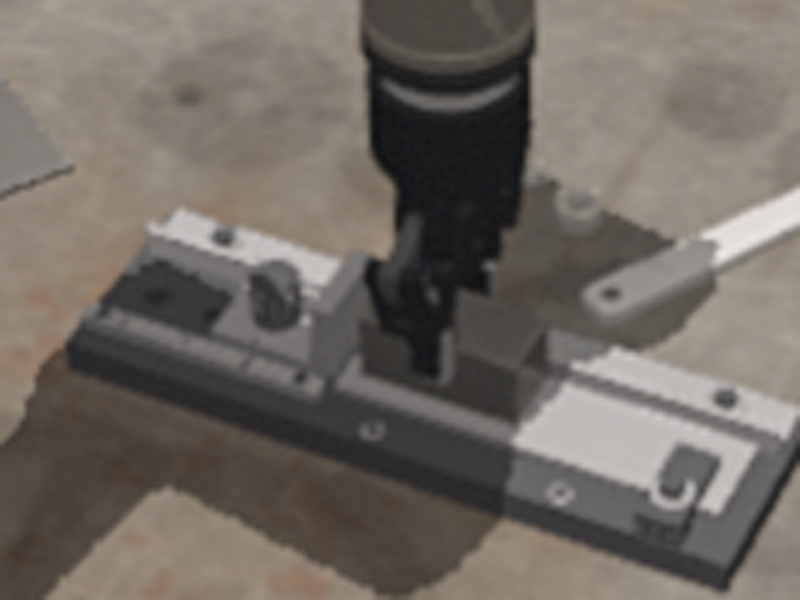

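The tube, from (360,350) to (550,360), hangs just over the bar and parallel to it, clear of the stop. The pin is home at (275,290). I'll lower it gently.

```bash
python3 -m inch '[[[0,0,0.001,0.15,0,0,0.035],[0,0,0.001,0,0,0,0.035],[0,0,0.0005,0,0,0,0.035],[0,0,0,0,0,0,0.035]]]' 80
python3 -m inch '[[[0,0,0.0005,0,0,0,0.035],[0,0,0,0,0,0,0.035]]]' 80
python3 -m inch '[[[0,0,0.0005,0,0,0,0.035],[0,0,0,0,0,0,0.035]]]' 80
python3 go.py -.004 -.012 .062 0 j
```

```text
t: 17.52
tool_pos: [0.6067, 0.0152, 0.0298]
eef_rot: [0.685, 0.728, -0.002, -0.002]
contact_force: [-0.0, -0.3, -4.0]
finger_gap: 0.0386
t: 17.68
tool_pos: [0.6068, 0.0152, 0.0293]
eef_rot: [0.685, 0.728, -0.002, -0.002]
contact_force: [-0.2, 0.1, -4.2]
finger_gap: 0.0384
t: 17.85
tool_pos: [0.6067, 0.0151, 0.0288]
eef_rot: [0.685, 0.728, -0.002, -0.002]
contact_force: [0.2, -0.7, -4.4]
finger_gap: 0.0387
t 17.85 shift(mm) [ 0.6 -0.1  0.5] turn [-0.31  0.   -0.08] q6 -0.16 gap 0.0387
jig pos mm [ -3.9 -12.6  62.5] F jig [ 0.2  -0.74 -4.38] world [0.6067 0.0151 0.0625]
```

```bash
python3 -m inch '[[[0,0,0,-0.3,0,0,0.035],[0,0,0.0004,0,0,0,0.035],[0,0,0,0,0,0,0.035]]]' 80
python3 -m inch '[[[0,0,0.0004,0,0,0,0.035],[0,0,0,0,0,0,0.035]]]' 80
python3 -m inch '[[[0,0,0.0004,0,0,0,0.035],[0,0,0,0,0,0,0.035]]]' 80
python3 go.py -.004 -.012 .062 0 j
```

```text
t: 18.1
tool_pos: [0.6067, 0.0151, 0.0286]
eef_rot: [0.685, 0.728, -0.0, 0.0]
contact_force: [-0.4, 0.6, -3.5]
finger_gap: 0.0382
t: 18.27
tool_pos: [0.6067, 0.0152, 0.0285]
eef_rot: [0.685, 0.728, -0.0, 0.0]
contact_force: [-1.6, 0.8, 1.9]
finger_gap: 0.0386
t: 18.43
tool_pos: [0.6068, 0.0151, 0.0285]
eef_rot: [0.685, 0.728, 0.0, 0.0]
contact_force: [-3.2, 0.9, 6.3]
finger_gap: 0.0382
t 18.43 shift(mm) [ 0.5 -0.2  0.2] turn [ 0.01  0.01 -0.07] q6 -0.16 gap 0.0382
jig pos mm [ -3.8 -12.5  62.2] F jig [-3.18  1.11  6.31] world [0.6068 0.0151 0.0622]
```

```bash
python3 -m inch '[[[0,0,-0.0007,0,0,0,0.035],[0,0.001,0,0,0,0,0.035],[0,0.001,0,0,0,0,0.035],[0,0.0005,0,0,0,0,0.035],[0,0,0,0,0,0,0.035]]]' 80
python3 go.py 0 -.012 .062 0 j
python3 -m inch '[[[0,0.0005,0,0,0,0,0.035],[0,0,0,0,0,0,0.035]]]' 80
python3 -m inch '[[[0,0.0005,0,0,0,0,0.035],[0,0,0,0,0,0,0.035]]]' 80
python3 go.py 0 -.012 .062 0 j
```

```text
t: 18.85
tool_pos: [0.609, 0.0152, 0.0285]
eef_rot: [0.685, 0.728, -0.0, -0.0]
contact_force: [-5.0, -0.3, 5.2]
finger_gap: 0.0384
t 18.85 shift(mm) [0.6 1.6 0.2] turn [-0.04  0.01 -0.07] q6 -0.16 gap 0.0384
jig pos mm [ -1.6 -12.6  62.2] F jig [-5.06  0.01  5.22] world [0.609  0.0152 0.0622]
t: 19.02
tool_pos: [0.6095, 0.0153, 0.0285]
eef_rot: [0.685, 0.728, -0.0, -0.0]
contact_force: [-5.1, -0.1, 5.2]
finger_gap: 0.0387
t: 19.18
tool_pos: [0.6098, 0.0153, 0.0285]
eef_rot: [0.685, 0.728, -0.0, -0.0]
contact_force: [-6.0, -0.3, 4.8]
finger_gap: 0.0381
t 19.18 shift(mm) [0.6 0.8 0.2] turn [-0.06  0.   -0.07] q6 -0.16 gap 0.0381
jig pos mm [ -0.8 -12.6  62.2] F jig [-6.04  0.11  4.81] world [0.6098 0.0153 0.0622]
```

```bash
python3 -m inch '[[[0,0,-0.0005,0,0,0,0.035],[0,0,0,0,0,0,0.035]]]' 80
python3 -m inch '[[[0,0.0003,-0.0002,0,0,0,0.035],[0,0,0,0,0,0,0.035]]]' 80
python3 go.py 0 -.012 .062 0 j
python3 -m inch '[[[0,0.0004,0,0,0,0,0.035],[0,0,0,0,0,0,0.035]]]' 80
python3 go.py 0 -.012 .062 0 j
```

```text
t: 19.35
tool_pos: [0.6098, 0.0153, 0.0285]
eef_rot: [0.685, 0.728, -0.0, -0.0]
contact_force: [-4.2, -0.7, 0.4]
finger_gap: 0.0386
t: 19.52
tool_pos: [0.6098, 0.0153, 0.0286]
eef_rot: [0.685, 0.728, -0.001, -0.001]
contact_force: [-4.6, -1.1, -0.3]
finger_gap: 0.0385
t 19.52 shift(mm) [0.6 0.7 0.3] turn [-0.11  0.   -0.07] q6 -0.16 gap 0.0385
jig pos mm [ -0.7 -12.6  62.3] F jig [-4.67 -0.77 -0.34] world [0.6098 0.0153 0.0623]
t: 19.68
tool_pos: [0.6099, 0.0153, 0.0285]
eef_rot: [0.685, 0.728, -0.001, -0.001]
contact_force: [-5.9, 0.0, 1.3]
finger_gap: 0.0384
t 19.68 shift(mm) [0.6 0.7 0.2] turn [-0.16  0.   -0.06] q6 -0.16 gap 0.0384
jig pos mm [ -0.7 -12.6  62.2] F jig [-5.87  0.37  1.3 ] world [0.6099 0.0153 0.0622]
```

```bash
python3 -m inch '[[[0,-0.0003,-0.0003,0,0,0,0.035],[0,0,0,0,0,0,0.035]]]' 80
python3 go.py 0 -.0035 .062 0 j
python3 -m inch '[[[0.002,0,0,0,0,0,0.035],[0.002,0,0,0,0,0,0.035],[0.002,0,0,0,0,0,0.035],[0,0,0,0,0,0,0.035]]]' 80
python3 go.py 0 -.0015 .062 0 j
```

```text
t: 19.85
tool_pos: [0.6099, 0.0153, 0.0286]
eef_rot: [0.685, 0.728, -0.001, -0.001]
contact_force: [-4.1, -0.9, -2.9]
finger_gap: 0.0388
t 19.85 shift(mm) [9.1 0.7 0.3] turn [-0.12  0.   -0.07] q6 -0.16 gap 0.0388
jig pos mm [ -0.7 -12.6  62.3] F jig [-4.17 -0.63 -2.9 ] world [0.6099 0.0153 0.0623]
t: 20.18
tool_pos: [0.6095, 0.021, 0.0286]
eef_rot: [0.685, 0.728, -0.001, -0.0]
contact_force: [-3.9, -2.9, -2.8]
finger_gap: 0.0386
t 20.18 shift(mm) [5.3 0.7 0.3] turn [-0.12  0.04 -0.06] q6 -0.15 gap 0.0386
jig pos mm [-0.7 -6.8 62.3] F jig [-4.06 -2.7  -2.83] world [0.6095 0.021  0.0623]
```

```bash
python3 -m inch '[[[0.001,-0.0002,0,0,0,0,0.035],[0.001,0,0,0,0,0,0.035],[0.0005,0,0,0,0,0,0.035],[0,0,0,0,0,0,0.035]]]' 80
python3 go.py 0 -.0015 .062 0 j
python3 -m inch '[[[0.0005,0,0,0,0,0,0.035],[0.0005,0,0,0,0,0,0.035],[0,0,0,0,0,0,0.035]]]' 80
python3 go.py 0 -.0015 .062 0 j
```

```text
t: 20.52
tool_pos: [0.6093, 0.0234, 0.0286]
eef_rot: [0.685, 0.728, -0.001, -0.0]
contact_force: [-3.7, -2.5, -3.5]
finger_gap: 0.039
t 20.52 shift(mm) [3.  0.7 0.3] turn [-0.1   0.04 -0.06] q6 -0.15 gap 0.039
jig pos mm [-0.7 -4.5 62.3] F jig [-3.8  -2.23 -3.52] world [0.6093 0.0234 0.0623]
t: 20.77
tool_pos: [0.6093, 0.0243, 0.0286]
eef_rot: [0.685, 0.728, -0.001, -0.0]
contact_force: [-4.4, -3.1, -3.9]
finger_gap: 0.0384
t 20.77 shift(mm) [2.  0.7 0.3] turn [-0.1   0.04 -0.07] q6 -0.15 gap 0.0384
jig pos mm [-0.7 -3.5 62.3] F jig [-4.61 -2.82 -3.86] world [0.6093 0.0243 0.0623]
```

```bash
python3 -m inch '[[[0.0004,-0.0002,0,0,0,0,0.035],[0.0003,0,0,0,0,0,0.035],[0,0,0,0,0,0,0.035]]]' 80
python3 -m inch '[[[0.0004,0,0,0,0,0,0.035],[0,0,0,0,0,0,0.035]]]' 80
python3 -m inch '[[[0.0004,0,0,0,0,0,0.035],[0,0,0,0,0,0,0.035]]]' 80
python3 go.py 0 -.0015 .062 0 j
```

```text
t: 21.02
tool_pos: [0.6092, 0.0254, 0.0287]
eef_rot: [0.685, 0.728, -0.001, -0.0]
contact_force: [-3.6, -2.1, -5.1]
finger_gap: 0.038
t: 21.18
tool_pos: [0.6092, 0.0259, 0.029]
eef_rot: [0.685, 0.728, -0.0, -0.0]
contact_force: [-4.9, -1.7, -6.9]
finger_gap: 0.0387
t: 21.35
tool_pos: [0.6092, 0.0263, 0.0291]
eef_rot: [0.685, 0.728, -0.0, -0.0]
contact_force: [-4.9, -2.0, -5.9]
finger_gap: 0.0389
t 21.35 shift(mm) [0.  0.7 0.8] turn [-0.06  0.01 -0.07] q6 -0.14 gap 0.0389
jig pos mm [-0.7 -1.5 62.8] F jig [-5.   -1.74 -5.92] world [0.6092 0.0263 0.0628]
```

```bash
python3 -m inch '[[[0,-0.0004,0.0005,0,0,0,0.035],[0,0,0,0,0,0,0.035]]]' 80
python3 go.py 0 -.0015 .062 0 j
python3 -m inch '[[[0,-0.0003,0,0,0,0,0.035],[0,0,0,0,0,0,0.035]]]' 80
python3 go.py 0 -.0015 .062 0 j
```

```text
t: 21.52
tool_pos: [0.6092, 0.0264, 0.0289]
eef_rot: [0.685, 0.728, -0.0, -0.0]
contact_force: [-4.6, -1.4, -4.2]
finger_gap: 0.0385
t 21.52 shift(mm) [-0.1  0.7  0.6] turn [-0.   -0.   -0.07] q6 -0.14 gap 0.0385
jig pos mm [-0.7 -1.4 62.6] F jig [-4.65 -1.09 -4.2 ] world [0.6092 0.0264 0.0626]
t: 21.68
tool_pos: [0.6092, 0.0264, 0.0289]
eef_rot: [0.685, 0.728, 0.0, 0.0]
contact_force: [-2.5, -1.4, -5.9]
finger_gap: 0.0385
t 21.68 shift(mm) [-0.1  0.7  0.6] turn [ 0.04 -0.   -0.08] q6 -0.14 gap 0.0385
jig pos mm [-0.7 -1.4 62.6] F jig [-2.6  -1.22 -5.87] world [0.6092 0.0264 0.0626]
```

```bash
python3 -m inch '[[[0,0,0.0004,0,0,0,0.035],[0,0,0,0,0,0,0.035]]]' 80
python3 go.py 0 -.0015 .062 0 j
python3 -m inch '[[[0.0004,0,0,0,0,0,0.035],[0,0,0,0,0,0,0.035]]]' 80
python3 -m inch '[[[0.0004,0,0,0,0,0,0.035],[0,0,0,0,0,0,0.035]]]' 80
python3 go.py 0 -.0015 .062 0 j
```

```text
t: 21.85
tool_pos: [0.6091, 0.0265, 0.0287]
eef_rot: [0.685, 0.728, 0.0, 0.0]
contact_force: [-2.0, -0.9, -4.2]
finger_gap: 0.0383
t 21.85 shift(mm) [-0.1  0.7  0.4] turn [ 0.04 -0.01 -0.08] q6 -0.14 gap 0.0383
jig pos mm [-0.7 -1.4 62.4] F jig [-2.1  -0.76 -4.21] world [0.6091 0.0265 0.0624]
t: 22.02
tool_pos: [0.6091, 0.0267, 0.0286]
eef_rot: [0.685, 0.728, 0.0, 0.0]
contact_force: [-3.5, -1.2, -3.2]
finger_gap: 0.0386
t: 22.18
tool_pos: [0.6091, 0.0268, 0.0286]
eef_rot: [0.685, 0.728, 0.0, 0.0]
contact_force: [-2.8, -2.2, -3.1]
finger_gap: 0.0384
t 22.18 shift(mm) [-0.5  0.7  0.3] turn [ 0.03  0.03 -0.07] q6 -0.14 gap 0.0384
jig pos mm [-0.7 -1.  62.3] F jig [-2.91 -2.06 -3.11] world [0.6091 0.0268 0.0623]
```

```bash
python3 -m inch '[[[0.0005,0,0,0,0,0,0.035],[0,0,0,0,0,0,0.035]]]' 80
python3 -m inch '[[[0.0005,0,0,0,0,0,0.035],[0,0,0,0,0,0,0.035]]]' 80
python3 -m inch '[[[0.0005,0,0,0,0,0,0.035],[0,0,0,0,0,0,0.035]]]' 80
python3 go.py 0 -.0015 .062 0 j
```

```text
t: 22.35
tool_pos: [0.6091, 0.027, 0.0286]
eef_rot: [0.685, 0.728, -0.0, 0.001]
contact_force: [-1.7, -5.1, -3.8]
finger_gap: 0.0381
t: 22.52
tool_pos: [0.6091, 0.0274, 0.0286]
eef_rot: [0.685, 0.728, -0.0, 0.001]
contact_force: [-1.9, -5.4, -3.3]
finger_gap: 0.0382
t: 22.68
tool_pos: [0.6091, 0.0279, 0.0286]
eef_rot: [0.685, 0.728, -0.0, 0.001]
contact_force: [-1.8, -5.3, -2.9]
finger_gap: 0.0382
t 22.68 shift(mm) [-1.6  0.7  0.3] turn [ 0.03  0.06 -0.08] q6 -0.14 gap 0.0382
jig pos mm [-0.7  0.1 62.3] F jig [-2.12 -5.22 -2.92] world [0.6091 0.0279 0.0623]
```

The force sits level at 5 N while the tube advances. That is the stop (3.5 N friction) taking up the pin's clearance. I'll keep going gently.

```bash
python3 -m inch '[[[0.0005,0,0,0,0,0,0.035],[0,0,0,0,0,0,0.035]]]' 80
python3 -m inch '[[[0.0005,0,0,0,0,0,0.035],[0,0,0,0,0,0,0.035]]]' 80
python3 -m inch '[[[0.0004,0,0,0,0,0,0.035],[0,0,0,0,0,0,0.035]]]' 80
python3 go.py 0 -.0015 .062 0 j
```

```text
t: 22.85
tool_pos: [0.609, 0.0284, 0.0287]
eef_rot: [0.685, 0.728, -0.0, 0.001]
contact_force: [-2.2, -4.9, -3.0]
finger_gap: 0.0384
t: 23.02
tool_pos: [0.609, 0.0288, 0.0286]
eef_rot: [0.685, 0.728, -0.0, 0.001]
contact_force: [-2.2, -4.2, -3.4]
finger_gap: 0.0386
t: 23.18
tool_pos: [0.609, 0.0291, 0.0286]
eef_rot: [0.685, 0.728, -0.0, 0.001]
contact_force: [-2.4, -5.6, -2.1]
finger_gap: 0.0386
t 23.18 shift(mm) [-2.8  0.7  0.3] turn [ 0.03  0.07 -0.07] q6 -0.14 gap 0.0386
jig pos mm [-0.7  1.3 62.3] F jig [-2.72 -5.48 -2.11] world [0.609  0.0291 0.0623]
```

```bash
python3 -m inch '[[[0.0004,0,0,0,0,0,0.035],[0,0,0,0,0,0,0.035]]]' 80
python3 -m inch '[[[0.0004,0,0,0,0,0,0.035],[0,0,0,0,0,0,0.035]]]' 80
python3 - <<'E'
from go import *
pic,d=grab_frame('scene'); X=cloud('scene',None,d); Y=(X-JC)@J.as_matrix()
d1=np.load('s4.npy'); Y1=(cloud('scene',None,d1)-JC)@J.as_matrix()
for y,dd in((Y1,d1),(Y,d)):
    for n,lo,hi in(('knob',[-.025,.06,.05],[.015,.11,.08]),('plateTop',[-.03,.03,.06],[.02,.07,.08])):
        m=(dd>0)&((y>lo)&(y<hi)).all(-1); print(n,m.sum(),np.median(y[m],0).round(4),np.percentile(y[m],[2,98],axis=0).round(4).tolist())
cv2.imwrite('pics/s5.png',cv2.resize(pic[190:260,260:360,::-1],None,fx=8,fy=8,interpolation=cv2.INTER_CUBIC))
E
```

```text
t: 23.35
tool_pos: [0.609, 0.0294, 0.0286]
eef_rot: [0.685, 0.728, -0.0, 0.001]
contact_force: [-2.5, -5.7, -2.4]
finger_gap: 0.0384
t: 23.52
tool_pos: [0.609, 0.0294, 0.0287]
eef_rot: [0.685, 0.728, -0.0, 0.001]
contact_force: [-2.3, -7.9, -3.5]
finger_gap: 0.0383
knob 93 [-0.011   0.0795  0.0594] [[-0.0205, 0.0679, 0.0506], [0.0047, 0.0931, 0.0661]]
plateTop 94 [-0.0098  0.0425  0.0701] [[-0.0297, 0.0371, 0.0607], [0.0154, 0.068, 0.0747]]
knob 94 [-0.0111  0.0823  0.0597] [[-0.0221, 0.071, 0.0515], [0.0032, 0.096, 0.0656]]
plateTop 70 [-0.0196  0.0448  0.069 ] [[-0.0298, 0.032, 0.0604], [0.0098, 0.0524, 0.0743]]
```

View pics/s5.png

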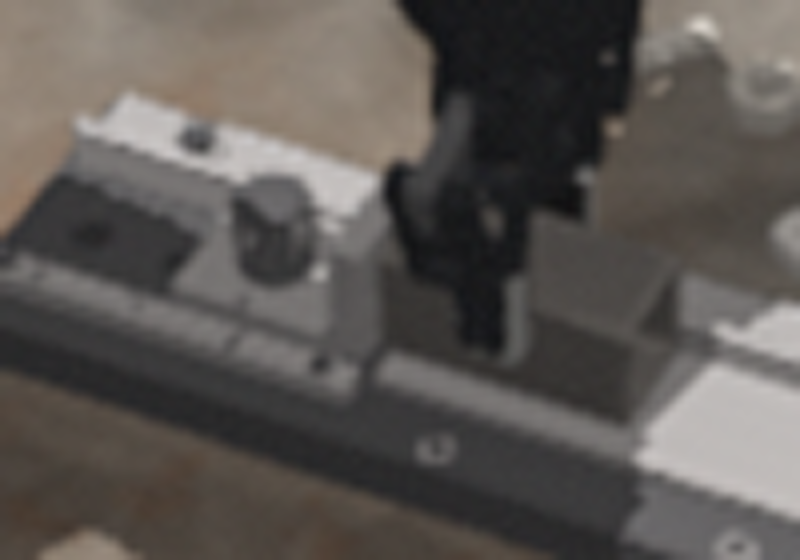

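The tube end is flush on the stop's face at (380,300), with the pin upright and home at (275,225). The force is now climbing, so the slack is gone. I'll raise the push in small steps.

```bash
python3 -m inch '[[[0.0004,0,0,0,0,0,0.035],[0,0,0,0,0,0,0.035],[0,0,0,0,0,0,0.035]]]' 80
python3 -m inch '[[[0.0003,0,0,0,0,0,0.035],[0,0,0,0,0,0,0.035],[0,0,0,0,0,0,0.035]]]' 80
python3 go.py 0 -.0015 .062 0 j
```

```text
t: 23.82
tool_pos: [0.609, 0.0295, 0.0287]
eef_rot: [0.685, 0.728, -0.001, 0.001]
contact_force: [-2.4, -8.8, -2.7]
finger_gap: 0.0383
t: 24.07
tool_pos: [0.609, 0.0295, 0.0286]
eef_rot: [0.685, 0.728, -0.001, 0.001]
contact_force: [-1.5, -10.0, -3.1]
finger_gap: 0.0385
t 24.07 shift(mm) [-3.1  0.7  0.4] turn [ 0.03  0.15 -0.08] q6 -0.13 gap 0.0385
jig pos mm [-0.7  1.6 62.3] F jig [-2.12 -9.87 -3.07] world [0.609  0.0295 0.0623]
```

```bash
python3 -m inch '[[[0.0004,0,0,0,0.1,0,0.035],[0,0,0,0,0,0,0.035],[0.0004,0,0,0,0,0,0.035],[0,0,0,0,0,0,0.035],[0,0,0,0,0,0,0.035]]]' 80
python3 go.py 0 -.0015 .062 0 j
python3 - <<'E'
from go import *
f=[]
for i in range(6):
    grab_frame('top'); f.append(J.inv().apply(observe()['contact_force']))
print(np.mean(f,0).round(2),np.std(f,0).round(2))
E
```

```text
t: 24.48
tool_pos: [0.609, 0.0297, 0.0287]
eef_rot: [0.685, 0.728, -0.0, 0.001]
contact_force: [-2.0, -12.4, -2.3]
finger_gap: 0.0385
t 24.48 shift(mm) [-3.3  0.7  0.4] turn [ 0.03  0.1  -0.07] q6 -0.14 gap 0.0385
jig pos mm [-0.7  1.8 62.4] F jig [ -2.74 -12.27  -2.27] world [0.609  0.0297 0.0624]
[ -3.26 -11.84  -3.01] [0.56 0.37 0.61]
```

```bash
python3 -m inch '[[[0.0003,0,0.0002,0,0,0,0.035],[0,0,0,0,0,0,0.035],[0,0,0,0,0,0,0.035]]]' 80
python3 - <<'E'
from go import *
f=[]
for i in range(8):
    pic,d=grab_frame('top' if i%2 else 'scene'); o=observe(); f.append(J.inv().apply(o['contact_force']))
print(np.mean(f,0).round(2),np.std(f,0).round(2),o['tool_pos'].round(4),o['finger_gap'],o['t'])
E
```

```text
t: 25.03
tool_pos: [0.609, 0.0297, 0.0287]
eef_rot: [0.685, 0.728, -0.001, 0.001]
contact_force: [-2.7, -13.0, -2.2]
finger_gap: 0.0387
[ -3.64 -13.41  -1.88] [0.69 0.4  0.47] [0.609  0.0296 0.0287] 0.03835475211437422 25.4333
```

The steady push reads 13.4 N. Less about 1–1.5 N of drag on the fence and bar, that leaves about 12 N at the stop. Handing in while holding.

```bash
python3 -c "
from plant import *
print(close_job())"
```

```text
the job is handed in; nothing more can be done
None
```

The job is handed in at about 25 s. The gripper is still holding the tube pressed against the stop.

**What I did**
- I slid the stop about 44 mm to the index hole nearest the bar. Its scribe lined up with the mark on the keeper strip.
- I locked it with the thicker pin. The pin met a firm stop at 14 N, at the height expected for fully home. The camera then put the knob top at jig z 62 mm, which is also the home height.
- I laid the tube on the bar along the fence and pressed its end against the stop.

**Last checks**
- **Push:** the wrist force along the bar was steady at 13.4 N. I estimated 1 to 1.5 N of drag from the fence and bar, so about 12 N should reach the stop. I could not measure the force at the stop directly.
- **Seating:** the tube was pressing about 3.6 N against the fence and about 2 N on the bar. Tilt was about 0.1°.
- **Other things on the table:** I never touched the thin pin or the other items. I did not run a final picture check on them.

**What disagreed**
- **Tool height:** the reported tool height was about 34 mm too low. My first grip closed on air above the stop, so I touched the plate's top to calibrate and corrected for it afterwards.
- **Stop position:** under the push the stop moved about 2.4 mm in +y before the force climbed, which I put down to clearance around the pin. It should therefore sit about 1.75 mm past exact alignment, firm against the pin.

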